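Plug a circuit card into the test cage with its ejector levers

TASK

Take the circuit card that has two ejector levers out of the board rack and slide it down the two guides of the empty front slot of the card cage until you feel it rest on the connector's contacts, then let go of it with its levers still standing open. Do it gently: do not let it drop, and do not push the card hard into the contacts. Then fold both levers down flat so that they draw the card fully home, like the card already plugged in behind it (press the first again if it eases up), and leave the other board in its rack.

Things in the scene. Friction and masses are not known exactly. Their poses are not given: they have to be found in the camera images.
- card_bar (a point): Centre of the aluminium pull bar on top of the card to be plugged in; moves with the card, same axes. Bar 12 mm thick (x) x 52 mm wide (y) x 22 mm high. The one loose board that has a pull bar and levers.
- card: That card: green board 4 mm thick (x), 180 mm wide (y), upright (z up), chips on its -x face, 0.2 to 0.35 kg. Origin: middle of the underside of its contact tongue (156 mm wide, 12 mm high); above the tongue the board is full width from 12 to 106 mm up, the pull bar's centre 107 mm up.
- lever_l (a joint): Ejector lever at the card's +y end, grey, 10 mm thick, in the card's plane. 0 = folded flat along the top edge towards the bar (stop); grows as it is raised; 1.55 = open stop, nearly straight up. A 46 mm handle, and opposite a 22 mm nose, level outward when flat, pointing down when open. Stays where left: friction about 4 N at the handle's end.
- lever_r (a joint): The same lever at the card's -y end, mirrored. In the slot, over the last 0.2 to 0.6 rad before flat, each nose bears up under the cage's flange and draws its end of the card down: this takes up to 25 N down on the handle near its end, then it meets its stop. Closing the second can ease the first up again; then press that once more.
- lever_l_pivot (a point): Pivot of lever_l, axis along the card's x: 78 mm to +y and 3 mm above card_bar. Its frame turns with the lever.
- lever_r_pivot (a point): Pivot of lever_r: 78 mm to -y and 3 mm above card_bar. Its frame turns with the lever.
- lever_l_tip (a point): Point on the handle of lever_l near its end: 40 mm from the pivot along the handle, on the face that is uppermost when flat (6 mm off the pivot line) and outermost when open.
- lever_r_tip (a point): The same point on the handle of lever_r.
- slot_home (a point): Fixed in the cage: where card_bar is when the card is fully plugged into the empty front slot; z up, y along the card's width, x across it (robot on the -x side; either way round fits). Deep in the connector (out of sight) the card meets two contact banks on a floating strip, first touched 2.5 to 10.5 mm above home, each time different: springy for 2.5 mm (12 N in all), then stiff (they slide at 48 N).
- slot_mouth (a point): Top middle of the empty slot's two black card guides, 24 mm below slot_home, same axes. Channels for the board's side edges: 6 mm wide for the 4 mm board, short flared mouths about 11 mm wide, channel bottoms 92 mm to either side of the middle (2 mm play each side), 71 mm deep to their end stops.
- cage: The fixed card cage, two slots 35 mm in front of (-x, empty) and behind (+x) its middle, a like card with folded levers plugged in behind. Origin on the worktop under its middle. Chassis 140 x 236 x 58 mm; grey end plates up to z 196 mm at y = +-110 mm, their top flanges folded inward: z 192 to 197 mm, inner edges at y = +-94 mm.
- connector: White housing of the empty slot's edge connector, fixed between the feet of the guides: 20 x 168 mm, its top 96 mm below slot_home; the card's tongue goes into its 8 mm wide slot, where the contact banks lie. Origin 132 mm below slot_home.
- rack: Fixed black board rack, 106 x 206 mm, end combs 61 mm high; origin on the worktop under its middle. Two slots at x = +-25 mm, 7 mm wide, in which boards stand on its floor 16 mm up; they are drawn straight up. Which slot holds the lever card varies.
- spare_centre (a point): Middle of the other board in the rack: 180 x 82 x 4 mm, no levers, no pull bar, a white connector along its top edge. It stays there.

How it is judged (in metres and radians):
On the way:
1. the card, let go and at rest, stands on the contacts in both guides of the front slot, 1 to 12 mm above home, levers still open (z of card_bar in the frame of slot_home between 0.001 and 0.012 m and horizontal distance between card_bar and slot_home below 0.006 m and value of joint each of lever_l, lever_r above 0.8 rad and contact force between the fingers and card below 0.1 N and linear speed of card below 0.03 m/s), for 0.2 s.
At the end, for the whole second after the job is handed in: The card is fully home in the front slot (pull bar within 1.8 mm of home height and 6 mm sideways, upright within 3 degrees), at rest, both levers folded flat (below 0.12 rad), and the other board within 20 mm of where it stood in the rack (z of card_bar in the frame of slot_home between -0.003 and 0.0018 m and horizontal distance between card_bar and slot_home below 0.006 m and angle between card_bar's own z axis and vertical below 0.05 rad and value of joint each of lever_l, lever_r below 0.12 rad and linear speed of card below 0.02 m/s and distance of spare_centre from where it was at the start of the episode below 0.02 m); the robot touches nothing.
It fails at once if the card is pushed hard into the connector (over 38 N) before its levers are turned (contact force between card and connector above 38 N and value of joint each of lever_l, lever_r above 0.75 rad).
It fails at once if the card is let drop into the slot (faster than 0.12 m/s without being held) (distance between card_bar and slot_home below 0.2 m and linear speed of card above 0.12 m/s and contact force between the fingers and card below 0.1 N).
It fails at once if the other board is knocked or lifted from its place in the rack (distance of spare_centre from where it was at the start of the episode above 0.03 m).
It also fails if it takes over 64 s, if anything falls off the work surface, if the arm or the gripper's body presses on something with over 40 N, if the wrist force passes 120 N, or if a joint passes its speed limit or range.

ROBOT

A 6-joint arm with a two-finger parallel gripper is mounted at the origin on the work surface; the furniture and walls round the work are solid. World frame = base frame: x ahead of the robot, y to its left, z up, the work surface at z = 0. Lengths are in mm, angles in rad, forces in N, time in s.
With the tool pointing down it reaches from about 350 to 975 mm from the base axis. Payload 7.1 kg.
Tool frame: the origin (TCP) lies midway between the tips of the shut fingers; the grasp point (between the pads) lies 19 mm behind it (ctrl.grasp_offset is the distance from the TCP to the grasp point, in mm); z points along the fingers, y is the line along which they close (so a half turn about z gives the same grasp; the last joint's range is limited). The gripper opens to 88 mm and grips with 3 to 60 N. Pads are 20 mm wide; open, the fingers measure 115 mm over their backs; the gripper's body (75 mm by 178 mm) begins 61 mm behind the grasp point.
Start: joints at [1.265, 0.423, 1.63, -0, 1.089, -0.019], TCP at [176.771, 599.464, 222.675] pointing down, gripper open.
Joint ranges: [-3, 3], [-0.9, 2.11], [0.09, 2.58], [-1.31, 4.45], [0.11, 2.69], [-2.54, 2.54]. Speed limits (rad/s): [2.39, 2.39, 3.01, 3.14, 3.14, 3.14].

INTERFACE

Orientations are given as a rotation vector (axis times angle).
In Python, from workcell import ctrl gives the robot as it stands. The module is installed in compiled form; this text tells all that it offers.
- The arm moves only by the tool servo_tool, never from a script. Its argument "rows" is a list of rows, each a list of 7 numbers: the turn, a rotation vector about the tool's x, y, z as a fraction of full scale, then the shift along the tool's x, y, z as a fraction of full scale, then the finger opening in mm, from 0 to 87.8. A call has 1 to 10 rows; each row is the pose to reach, as a shift and turn from the pose commanded when the call began, along the tool's axes at that moment; what a row does not reach only later rows make up. Full scale, the value 1, is 20 cm for a shift and 1.5 rad for a turn. A row lasts 1/8 s, in which the tool goes at most 62.5 mm and 10.7 degrees, less where a joint would pass 70% of its speed; a pose out of reach is approached as far as the arm can. A call with a number of a shift or a turn outside -1 to 1 is refused whole. A call with a gripper value outside its range is refused whole. The fingers move at their own pace and stop on an object; the grip force is fixed at half the most. Time passes only in rows, so rows that repeat a pose let the fingers close. It gives the time, the measured TCP pose, the force, the opening and the grip force at its end, in the units of the state.
- ctrl.get_obs(): the state, without advancing time (a new reading comes with each control period).
- ctrl.get_image(name): name is "scene" or "top"; returns (picture, depth): 480x640x3 uint8, red, green, blue; 480x640 float32, mm along the optical axis (not along the pixel's ray), 0 where there is no reading.
- ctrl.camera_info(name): a dict with "intrinsics" (3x3 intrinsics, pixels), "k1" (the pictures are not rectified: a ray, as slopes to the right and down, at radius r is drawn at 1 + k1 r^2 times it, then the intrinsics apply), "R" (3x3) and "t" (3): a world point X has camera coordinates R X + t. Camera axes: x right, y down, z forward; pixel columns grow to the right and rows downward; lengths in mm; the calibration is good to about 2 mm. A picture is of the moment at which its call begins. camera_info takes no time and is no camera call.
- ctrl.close_job(): hands the job in; it is judged then, once.
The state is a dict: "t": time; "qpos": joint angles; "qvel": joint speeds; "joint_torque": joint torques, N m; "ee_pos": TCP position; "orientation": TCP orientation; "ft_force": force on the tool from outside, world axes, zero at the start; "moment": the same for the moment, N m; "width": finger opening in mm; "grasp_force": force on a finger pad.
Only numpy, scipy, OpenCV 4.12 (cv2) and the standard library are available. Lean on these libraries where they do the work, as an engineer would, in place of code of your own. Each camera call takes 0.05 s, during which the arm holds its last target. There are 200 camera calls.

## Working session

There is one attempt and no reset: what is moved stays moved. The work goes in short steps, Python scripts to look and compute and a tool call to move; the robot and the scene stay as the last step left them, time stands still between calls to the robot, and variables do not carry over. Pictures are saved under pics/ and viewed, at most 10 in all, crops included, and the job is handed in when it is done.

Besides the shell and the picture viewer there is one more tool, called after "Call:" in YAML: its name, and indented under it one key for each argument. servo_tool: Moves the arm, as the interface text tells. Its arguments: {"type":"object","properties":{"rows":{"type":"array","items":{"type":"array","items":{"type":"number"}}}},"required":["rows"]}

```bash
mkdir -p pics
cat > h.py <<'E'
import numpy as np, cv2
from workcell import ctrl
from scipy.spatial.transform import Rotation as Ro
def snap(n,f):
    p,d=ctrl.get_image(n); cv2.imwrite(f'pics/{f}.png',p[:,:,::-1]); np.save(f'pics/{f}.npy',d); return p,d
def ray(n,u,v):
    c=ctrl.camera_info(n);K=np.array(c['intrinsics']);
    a=np.array([(u-K[0,2])/K[0,0],(v-K[1,2])/K[1,1]]);b=a.copy()
    for _ in range(20): b=a/(1+c['k1']*(b@b))
    return np.array([b[0],b[1],1.]),np.array(c['R']),np.array(c['t'])
def px(n,u,v,d):
    r,R,t=ray(n,u,v); return R.T@(r*d-t)
def pz(n,u,v,z):
    r,R,t=ray(n,u,v); o=-R.T@t; w=R.T@r; return o+w*(z-o[2])/w[2]
def st():
    o=ctrl.get_obs(); 
    for k in ('t','ee_pos','orientation','ft_force','moment','width','grasp_force','qpos'): print(k,np.round(o[k],3))
E
python3 - <<'E'
from h import *
snap('scene','s0');snap('top','t0');st()
for n in('scene','top'):
    c=ctrl.camera_info(n);print(c, -np.array(c['R']).T@c['t'])
print(Ro.from_rotvec(ctrl.get_obs()['orientation']).as_matrix().round(3))
E
```

```text
t 0.1
ee_pos [176.658 599.009 222.004]
orientation [-4.490e-01 -3.109e+00  2.000e-03]
ft_force [ 0.791 -0.017 -0.672]
moment [ 0.04   0.034 -0.038]
width 87.802
grasp_force 0.0
qpos [ 1.265  0.424  1.631 -0.     1.089 -0.019]
{'intrinsics': array([[476.39287847,   0.        , 322.32835409],
       [  0.        , 476.39287847, 238.10672359],
       [  0.        ,   0.        ,   1.        ]]), 'k1': -0.035300756894176576, 'R': array([[-0.96768921, -0.2520259 ,  0.00778128],
       [-0.10737504,  0.38396684, -0.91708237],
       [ 0.22814075, -0.88828622, -0.39862185]]), 't': array([502.5410378 ,  87.06887076, 950.7311955 ])} [278.75202826 937.74322073 454.92114452]
{'intrinsics': array([[508.14182185,   0.        , 318.05220375],
       [  0.        , 508.14182185, 240.27154809],
       [  0.        ,   0.        ,   1.        ]]), 'k1': -0.07588486708215976, 'R': array([[-0.01068149, -0.99984539,  0.0139678 ],
       [-0.99002076,  0.00861154, -0.14065819],
       [ 0.14051616, -0.01533085, -0.98995968]]), 't': array([ 182.14549942,  464.46843437, 1058.46022649])} [ 313.04821436  194.3446412  1110.62006846]
[[-0.959  0.283 -0.   ]
 [ 0.283  0.959 -0.001]
 [-0.    -0.001 -1.   ]]
```

View pics/s0.png

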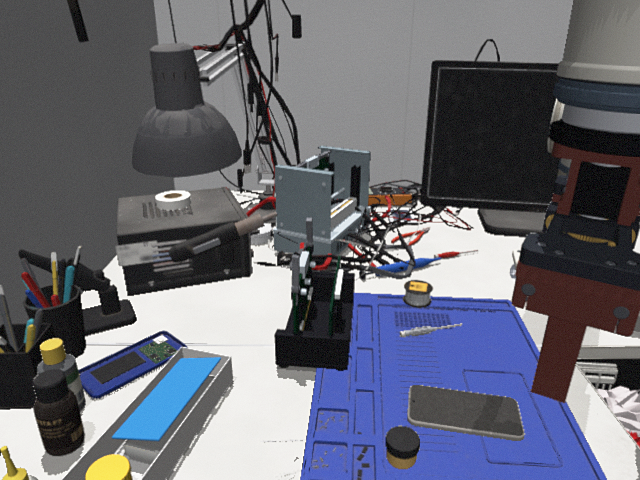

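View pics/t0.png

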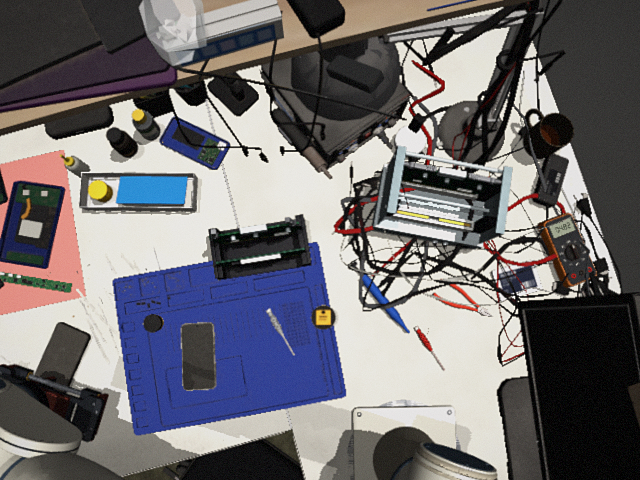

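The top view shows the rack near (260,246) and the cage near (445,195). I'll enlarge both.

Run:
```python
import cv2,numpy as np
p=cv2.imread('pics/t0.png')
a=cv2.resize(p[205:285,200:320],None,fx=6.6,fy=6.6,interpolation=cv2.INTER_CUBIC);cv2.imwrite('pics/c1.png',a)
a=cv2.resize(p[140:252,370:520],None,fx=5.3,fy=5.3,interpolation=cv2.INTER_CUBIC);cv2.imwrite('pics/c2.png',a)
```

```text
(no output)
```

View pics/c1.png

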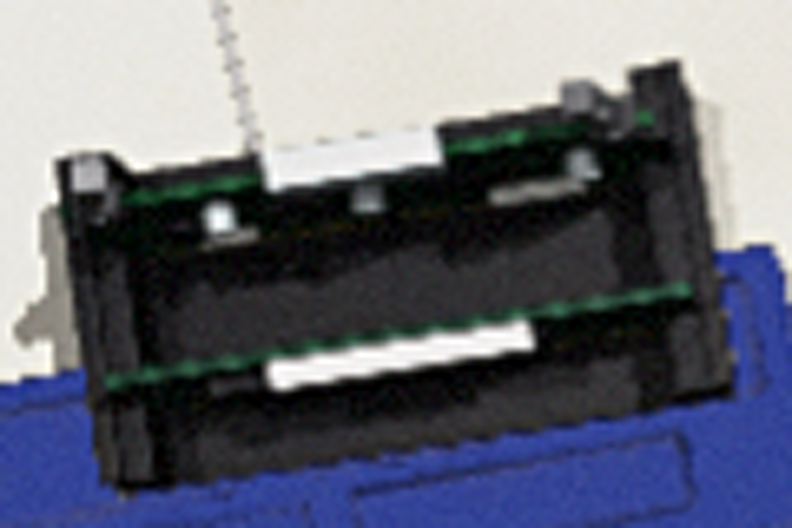

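View pics/c2.png

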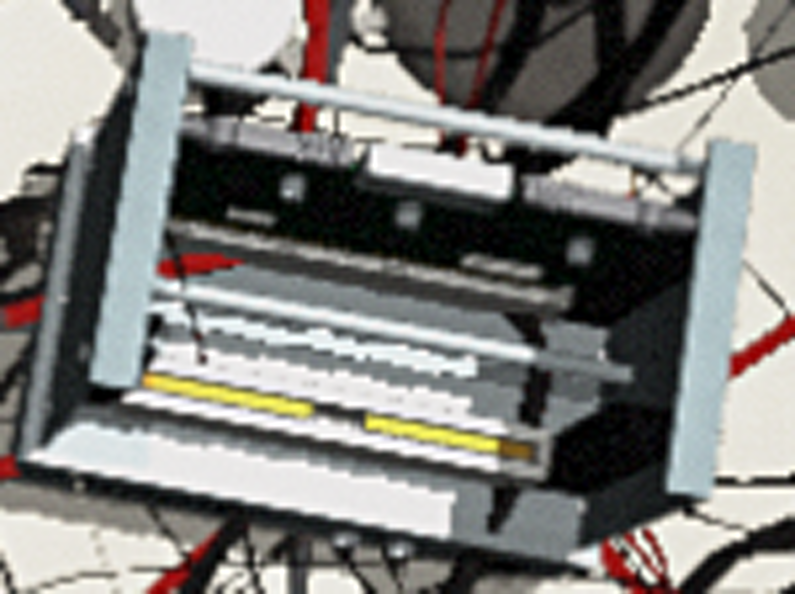

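Run:
```python
from h import *
d=np.load('pics/t0.npy'); 
def C1(x,y): return 200+(x+.5)/6.6-.5,205+(y+.5)/6.6-.5
def C2(x,y): return 370+(x+.5)/5.3-.5,140+(y+.5)/5.3-.5
def m(uv):
    u,v=uv; w=d[int(round(v))-1:int(round(v))+2,int(round(u))-1:int(round(u))+2]; 
    return px('top',u,v,np.median(w[w>0]))
print('bar',[m(C1(*q)).round(1) for q in[(300,160),(350,155),(405,148)]])
print('levers',[m(C1(*q)).round(1) for q in[(88,172),(580,97)]])
for q in[(258,148),(440,125),(443,165),(265,190)]:print('barcorner',pz('top',*C1(*q),134).round(1))
print('board edge',[pz('top',*C1(*q),122).round(1) for q in[(128,200),(655,118)]])
print('spare',[m(C1(*q)).round(1) for q in[(300,373),(400,358),(500,340)]])
print('spare ends',[pz('top',*C1(*q),98).round(1) for q in[(108,382),(690,288)]])
print('rack comb',[pz('top',*C1(*q),61).round(1) for q in[(60,160),(105,485),(680,62),(733,390)]])
for q in[(150,35),(190,37),(140,385),(93,380),(710,142),(755,147),(712,497),(667,492)]:print('fl',pz('top',*C2(*q),197).round(1))
print([m(C2(*q)).round(1) for q in[(168,60),(120,350),(735,170),(690,470)]])
print('pbar',[m(C2(*q)).round(1) for q in[(400,160),(440,172),(490,178)]])
print('conn',[m(C2(*q)).round(1) for q in[(200,362),(430,402),(200,412),(400,440)]])
```

```text
bar [array([475.4, 321.2, 133.9]), array([477. , 306.5, 133. ]), array([478.8, 290.2, 133.4])]
levers [array([465.9, 376.1, 173.7]), array([486.5, 236.8, 172.5])]
barcorner [479.1 333.6 134. ]
barcorner [485.5 279.9 134. ]
barcorner [473.6 278.9 134. ]
barcorner [466.6 331.4 134. ]
board edge [array([465.8, 374. , 122. ]), array([489.2, 216.6, 122. ])]
spare [array([416.1, 325.4,  96.9]), array([420.5, 295.1,  95.9]), array([425.8, 264.8,  95.4])]
spare ends [array([413.7, 383.5,  98. ]), array([440.9, 206.8,  98. ])]
rack comb [array([488.3, 406.9,  61. ]), array([385. , 390.9,  61. ]), array([518.1, 210. ,  61. ]), array([413.2, 194. ,  61. ])]
fl [619.9  28.3 197. ]
fl [619.1  14.1 197. ]
fl [493.5  36.3 197. ]
fl [495.4  52.7 197. ]
fl [ 580.5 -171.5  197. ]
fl [ 578.7 -187.8  197. ]
fl [ 452.6 -163.6  197. ]
fl [ 454.5 -147.6  197. ]
[array([610.4,  22.4, 197.9]), array([506. ,  42.9, 196.9]), array([ 570.3, -179.9,  197. ]), array([ 462.4, -156.6,  196.2])]
pbar [array([575.2, -60.2, 192.5]), array([570.7, -74.3, 192.8]), array([568.8, -92.5, 191.8])]
conn [array([525.6,  -7.8,  80.4]), array([ 513.5, -104.9,   57.4]), array([504.7,  -6. ,  85.7]), array([493.1, -84.2,  85.7])]
```

Measurements so far:
- **Bar:** about (476, 306, 123), yaw 0.148.
- **Slot home:** about (502, -61, 182), yaw -0.193.

These agree with the given sizes. Next I approach the card and turn the tool.

Call:
servo_tool:
  rows:
    - [0,0,0.757,-0.95,-0.5,0,45]
    - [0,0,0.757,-0.95,-0.5,0,45]
    - [0,0,0.757,-0.95,-0.5,0,45]
    - [0,0,0.757,-0.95,-0.5,0,45]
    - [0,0,0.757,-0.95,-0.5,0,45]
    - [0,0,0.757,-0.95,-0.5,0,45]
    - [0,0,0.757,-0.95,-0.5,0,45]
    - [0,0,0.757,-0.95,-0.5,0,45]

```text
t: 1.1
ee_pos: [330.6, 449.7, 222.5]
orientation: [2.046, 2.384, -0.001]
ft_force: [-0.1, -0.8, -0.3]
width: 45.3
grasp_force: 0.0
```

```bash
cat >> h.py <<'E'
def go(pos,yaw):
    o=ctrl.get_obs(); R=Ro.from_rotvec(o['orientation']).as_matrix()
    T=np.array([[np.sin(yaw),np.cos(yaw),0],[-np.cos(yaw),np.sin(yaw),0],[0,0,-1]])
    # tool y=(cos,sin), z=down, x=y x z
    T[:,1]=[np.cos(yaw),np.sin(yaw),0];T[:,2]=[0,0,-1];T[:,0]=np.cross(T[:,1],T[:,2])
    print('turn',(Ro.from_matrix(R.T@T).as_rotvec()/1.5).round(4),'shift',(R.T@(np.array(pos)-o['ee_pos'])/200).round(4))
E
python3 - <<'E'
from h import *
st(); go([476.2,306.2,190],.148)
d=np.load('pics/t0.npy')
for v in range(50,260,10):
    print(v,[tuple(px('top',u,v,d[v,u]).round().astype(int)) for u in range(300,520,30) if d[v,u]>0 and px('top',u,v,d[v,u])[2]>170])
E
```

```text
t 1.1
ee_pos [330.555 449.745 222.482]
orientation [ 2.046e+00  2.384e+00 -1.000e-03]
ft_force [-0.055 -0.806 -0.327]
moment [-0.034  0.009  0.07 ]
width 45.347
grasp_force 0.0
qpos [ 0.916  0.326  1.779 -0.     1.037  0.764]
turn [-0.0002  0.0002  0.0027] shift [-0.8197  0.6111  0.1625]
50 [(np.int64(610), np.int64(204), np.int64(570)), (np.int64(722), np.int64(161), np.int64(367)), (np.int64(730), np.int64(112), np.int64(352)), (np.int64(756), np.int64(55), np.int64(305)), (np.int64(630), np.int64(20), np.int64(537)), (np.int64(730), np.int64(-133), np.int64(358))]
60 [(np.int64(743), np.int64(210), np.int64(294)), (np.int64(720), np.int64(160), np.int64(339)), (np.int64(722), np.int64(110), np.int64(334)), (np.int64(740), np.int64(55), np.int64(301)), (np.int64(718), np.int64(-137), np.int64(346))]
70 [(np.int64(729), np.int64(210), np.int64(286)), (np.int64(609), np.int64(168), np.int64(523)), (np.int64(599), np.int64(133), np.int64(544)), (np.int64(726), np.int64(54), np.int64(292)), (np.int64(707), np.int64(-140), np.int64(335))]
80 [(np.int64(716), np.int64(210), np.int64(273)
[... 763 characters left out ...]
(256)), (np.int64(687), np.int64(-128), np.int64(211)), (np.int64(654), np.int64(-153), np.int64(290))]
120 [(np.int64(559), np.int64(50), np.int64(483))]
130 []
140 []
150 [(np.int64(565), np.int64(209), np.int64(344))]
160 [(np.int64(598), np.int64(-74), np.int64(181))]
170 [(np.int64(576), np.int64(-70), np.int64(190)), (np.int64(574), np.int64(-184), np.int64(195))]
180 [(np.int64(560), np.int64(42), np.int64(177)), (np.int64(557), np.int64(-128), np.int64(187)), (np.int64(554), np.int64(-182), np.int64(198))]
190 [(np.int64(536), np.int64(46), np.int64(196))]
200 [(np.int64(517), np.int64(47), np.int64(196))]
210 [(np.int64(498), np.int64(47), np.int64(195))]
220 []
230 []
240 []
250 []
```

Call:
servo_tool:
  rows:
    - [0,0,0.003,-0.82,0.611,0.1,36]
    - [0,0,0.003,-0.82,0.611,0.1,36]
    - [0,0,0.003,-0.82,0.611,0.1,36]
    - [0,0,0.003,-0.82,0.611,0.1,36]
    - [0,0,0.003,-0.82,0.611,0.16,36]
    - [0,0,0.003,-0.82,0.611,0.16,36]

```text
t: 1.85
ee_pos: [474.1, 306.2, 189.4]
orientation: [-2.053, -2.376, 0.004]
ft_force: [-0.1, 0.7, -0.7]
width: 36.2
grasp_force: 0.0
```

Run:
```python
from h import *
st(); go([476.2,306.2,107],.148)
p,d=snap('top','t1'); a=cv2.resize(p[195:285,195:315,::-1],None,fx=6.6,fy=6.6,interpolation=cv2.INTER_CUBIC);cv2.imwrite('pics/c3.png',a)
```

```text
t 1.85
ee_pos [474.125 306.235 189.385]
orientation [-2.053 -2.376  0.004]
ft_force [-0.096  0.672 -0.701]
moment [-0.088  0.092  0.079]
width 36.194
grasp_force 0.0
qpos [0.552 0.378 1.79  0.    0.976 0.406]
turn [-0.0017  0.0005 -0.0015] shift [-0.0014  0.0113  0.4119]
```

Call:
servo_tool:
  rows:
    - [0,0,0,0,0.005,0.1,36]
    - [0,0,0,0,0.005,0.2,36]
    - [0,0,0,0,0.005,0.3,36]
    - [0,0,0,0,0.005,0.37,36]
    - [0,0,0,0,0.005,0.41,36]
    - [0,0,0,0,0.005,0.41,36]
    - [0,0,0,0,0.005,0.41,36]

```text
t: 2.78
ee_pos: [477.2, 306.2, 109.2]
orientation: [2.056, 2.375, 0.001]
ft_force: [-0.3, -0.6, 0.0]
width: 36.2
grasp_force: 0.0
```

Run:
```python
from h import *
st(); go([476.2,306.2,107],.148)
```

```text
t 2.775
ee_pos [477.169 306.161 109.246]
orientation [2.056e+00 2.375e+00 1.000e-03]
ft_force [-0.335 -0.617  0.032]
moment [-0.066  0.041  0.035]
width 36.187
grasp_force 0.0
qpos [0.549 0.494 1.833 0.    0.813 0.405]
turn [ 0.0006 -0.0003 -0.0026] shift [ 0.0009 -0.0048  0.0112]
```

Call:
servo_tool:
  rows:
    - [0,0,0,0,-0.005,0.012,20]
    - [0,0,0,0,-0.005,0.012,14]
    - [0,0,0,0,-0.005,0.012,8]
    - [0,0,0,0,-0.005,0.012,4]
    - [0,0,0,0,-0.005,0.012,4]
    - [0,0,0,0,-0.005,0.012,4]

```text
t: 3.52
ee_pos: [475.7, 305.6, 106.4]
orientation: [-2.056, -2.375, 0.0]
ft_force: [-1.7, -0.8, 4.2]
width: 11.8
grasp_force: 30.0
```

Call:
servo_tool:
  rows:
    - [0,0,0,0,0,-0.05,4]
    - [0,0,0,0,0,-0.12,4]
    - [0,0,0,0,0,-0.22,4]
    - [0,0,0,0,0,-0.34,4]
    - [0,0,0,0,0,-0.5,4]
    - [0,0,0,0,0,-0.7,4]
    - [0,0,0,0,0,-0.9,4]
    - [0,0,0,0,0,-1,4]
    - [0,0,0,0,0,-1,4]
    - [0,0,0,0,0,-1,4]

```text
t: 4.78
ee_pos: [475.3, 305.3, 305.6]
orientation: [-2.056, -2.375, 0.002]
ft_force: [-0.2, -0.3, -2.2]
width: 11.7
grasp_force: 30.0
```

Run:
```python
from h import *
st(); go([425,200,310],.0);go([425,20,310],-.193)
```

```text
t 4.775
ee_pos [475.321 305.332 305.555]
orientation [-2.056e+00 -2.375e+00  2.000e-03]
ft_force [-0.242 -0.316 -2.233]
moment [-0.084  0.042 -0.012]
width 11.68
grasp_force 29.994
qpos [ 0.55   0.248  1.682 -0.     1.213  0.406]
turn [-0.0006  0.0003  0.0959] shift [-0.4851 -0.3246 -0.0217]
turn [-0.0006  0.0004  0.2246] shift [-1.3758 -0.4536 -0.0212]
```

Call:
servo_tool:
  rows:
    - [0,0,0,-0.05,-0.1,0,4]
    - [0,0,0.03,-0.15,-0.25,0,4]
    - [0,0,0.06,-0.3,-0.4,0,4]
    - [0,0,0.1,-0.5,-0.45,0,4]
    - [0,0,0.15,-0.7,-0.45,0,4]
    - [0,0,0.2,-0.88,-0.45,0,4]
    - [0,0,0.225,-0.98,-0.45,0,4]
    - [0,0,0.225,-0.98,-0.45,0,4]

```text
t: 5.78
ee_pos: [414.3, 97.7, 305.2]
orientation: [-2.427, -1.993, 0.003]
ft_force: [-0.2, 0.1, -3.2]
width: 12.2
grasp_force: 30.0
```

Run:
```python
from h import *
st(); go([440,-20,305],-.193);go([502.4,-60.9,305],-.193)
```

```text
t 5.775
ee_pos [414.336  97.707 305.22 ]
orientation [-2.427 -1.993  0.003]
ft_force [-0.234  0.08  -3.206]
moment [-0.019  0.083 -0.01 ]
width 12.244
grasp_force 29.998
qpos [ 0.204  0.018  1.954 -0.     1.172  0.399]
turn [-0.0013  0.0006 -0.0018] shift [-0.5523  0.2403  0.0011]
turn [-0.0013  0.0006 -0.0018] shift [-6.922e-01  5.862e-01  6.000e-04]
```

Call:
servo_tool:
  rows:
    - [0,0,0,-0.1,0.0,0,4]
    - [0,0,0,-0.25,0.05,0,4]
    - [0,0,0,-0.45,0.15,0,4]
    - [0,0,0,-0.6,0.3,0,4]
    - [0,0,0,-0.68,0.45,0,4]
    - [0,0,0,-0.692,0.56,0,4]
    - [0,0,0,-0.692,0.585,0,4]
    - [0,0,0,-0.692,0.585,0,4]
    - [0,0,0,-0.692,0.585,0,4]

```text
t: 6.9
ee_pos: [502.3, -58.8, 306.0]
orientation: [-2.424, -1.997, 0.001]
ft_force: [-1.8, -0.8, -2.7]
width: 11.9
grasp_force: 30.0
```

Run:
```python
from h import *
st(); go([502.4,-60.9,305],-.193)
p,d=snap('top','t2'); a=cv2.resize(p[130:260,365:525,::-1],None,fx=4.6,fy=4.6,interpolation=cv2.INTER_CUBIC)
p,d=snap('scene','s2'); 
cv2.imwrite('pics/c4.png',a)
```

```text
t 6.9
ee_pos [502.257 -58.801 306.038]
orientation [-2.424e+00 -1.997e+00  1.000e-03]
ft_force [-1.845 -0.802 -2.65 ]
moment [-0.079  0.153  0.074]
width 11.945
grasp_force 29.998
qpos [-0.14   0.152  1.803  0.     1.188  0.052]
turn [-0.0006 -0.      0.0003] shift [-0.0102  0.0027  0.0052]
```

View pics/c4.png

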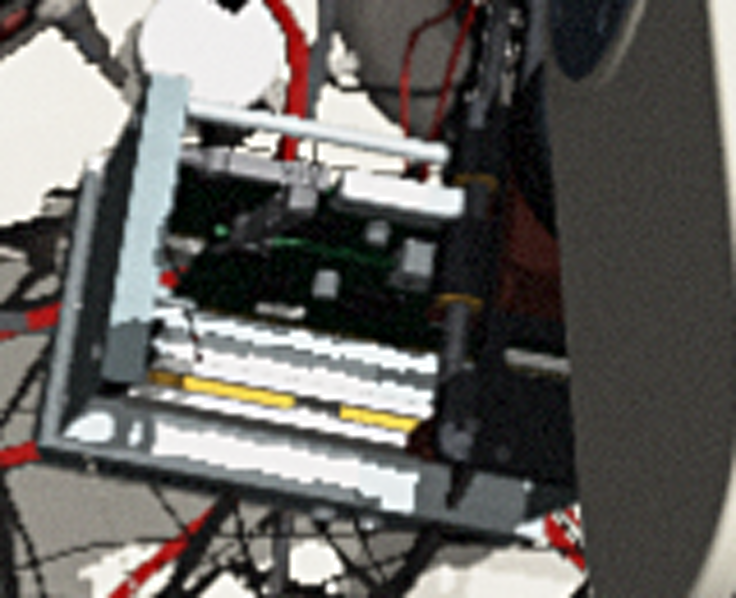

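Run:
```python
from h import *
d=np.load('pics/t2.npy')
def C(x,y): return 365+(x+.5)/4.6-.5,130+(y+.5)/4.6-.5
u,v=C(303,192); w=d[int(v)-2:int(v)+3,int(u)-2:int(u)+3];print(w.round())
for dd in (np.median(w),): 
  P=px('top',u,v,dd);print(P, P[:2]-70.6*np.array([.192,.981]))
print(pz('top',*C(303,195),372))
p=cv2.imread('pics/s2.png');a=cv2.resize(p[60:280,230:450],None,fx=2.7,fy=2.7,interpolation=cv2.INTER_CUBIC);cv2.imwrite('pics/c5.png',a)
```

```text
[[952. 954. 950. 954. 952.]
 [764. 764. 764. 952. 951.]
 [763. 763. 763. 764. 765.]
 [764. 763. 765. 761. 764.]
 [762. 761. 763. 763. 763.]]
[521.62819961  11.92427385 371.62018475] [508.07299961 -57.33432615]
[520.50435597  12.06540908 372.        ]
```

View pics/c5.png

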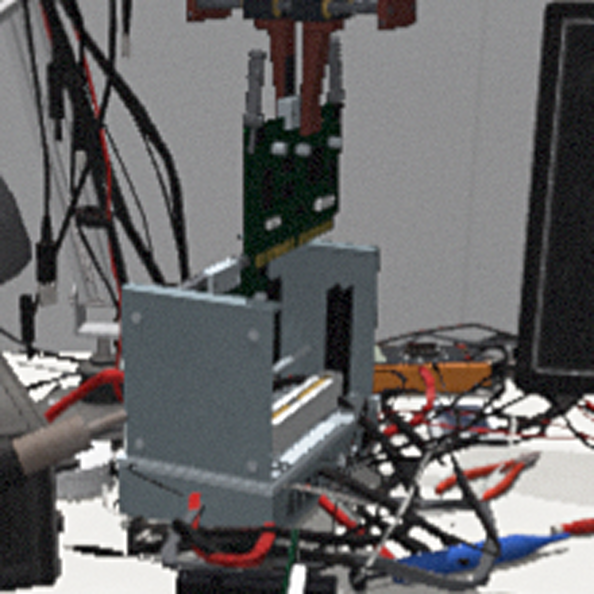

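Run:
```python
from h import *
d=np.load('pics/s2.npy')
def C(x,y): return 230+(x+.5)/2.7-.5,60+(y+.5)/2.7-.5
pts=[]
for x in range(248,334,3):
  for y in range(155,215,3):
    u,v=C(x,y);u,v=round(u),round(v)
    if d[v,u]>0: pts.append(px('scene',u,v,d[v,u]))
pts=np.array(pts);best=None
rng=np.random.default_rng(0)
for _ in range(500):
  a=pts[rng.choice(len(pts),3,False)];n=np.cross(a[1]-a[0],a[2]-a[0]);n/=np.linalg.norm(n)+1e-9
  i=abs((pts-a[0])@n)<1.5
  if best is None or i.sum()>best.sum():best=i
q=pts[best];c=q.mean(0);n=np.linalg.svd(q-c)[2][2];n*=np.sign(n[0])
print(len(pts),best.sum(),c,n,'yaw',np.arctan2(n[1],n[0]),'tilt',n[2])
f=np.array([502.3,-58.8,0]);xd=np.array([np.cos(.193),-np.sin(.193),0]);print('x of face rel tool',(c-f)@xd)
for q in[(257,58),(336,47)]:
  u,v=C(*q);P=px('scene',u,v,np.median(d[round(v)-1:round(v)+2,round(u)]));print(P,(P-f)@xd,(P-f)@[.192,.981,0])
# left end plate & rear flange top corners
for q in[(124,287),(273,308),(280,242),(378,250)]:
  u,v=C(*q);print('flange',pz('scene',u,v,197).round(1))
```

```text
578 394 [500.88857481 -39.02344631 270.20732716] [ 0.97814171 -0.20434525  0.03849429] yaw -0.20594963503113922 tilt 0.03849428986795863
x of face rel tool -5.178442762273888
[512.96681173  16.51625904 368.57175942] -3.977200175652118 75.93327796773183
[ 482.82369381 -120.35607056  366.20300095] -7.307990447277649 -64.12595600814032
flange [615.   24.7 197. ]
flange [490.6  50.2 197. ]
flange [ 534.8 -158.2  197. ]
flange [ 446.5 -152.9  197. ]
```

Call:
servo_tool:
  rows:
    - [0,0,0,-0.005,-0.005,0.04,4]
    - [0,0,0,-0.014,-0.01,0.08,4]
    - [0,0,0,-0.014,-0.01,0.12,4]
    - [0,0,0,-0.014,-0.01,0.14,4]
    - [0,0,0,-0.014,-0.01,0.14,4]
    - [0,0,0,-0.014,-0.01,0.14,4]

```text
t: 7.75
ee_pos: [500.8, -61.9, 278.5]
orientation: [2.425, 1.996, 0.0]
ft_force: [0.4, 0.2, -2.6]
width: 12.0
grasp_force: 30.0
```

Run:
```python
from h import *
st()
p,d=snap('top','t3'); a=cv2.resize(p[140:230,380:470,::-1],None,fx=6.6,fy=6.6,interpolation=cv2.INTER_CUBIC)
p,d=snap('scene','s3'); b=cv2.resize(p[80:230,265:385,::-1],None,fx=3.96,fy=3.96,interpolation=cv2.INTER_CUBIC)
c=np.zeros((594,1069,3),np.uint8);c[:,:594]=a[:594,:594];c[:594,594:]=b[:594,:475]
cv2.imwrite('pics/c6.png',cv2.resize(a,(594,594)));cv2.imwrite('pics/c7.png',b)
```

```text
t 7.75
ee_pos [500.809 -61.923 278.452]
orientation [2.425 1.996 0.   ]
ft_force [ 0.417  0.176 -2.609]
moment [-0.127  0.069  0.016]
width 11.993
grasp_force 29.998
qpos [-0.147  0.178  1.837  0.     1.126  0.047]
```

View pics/c6.png

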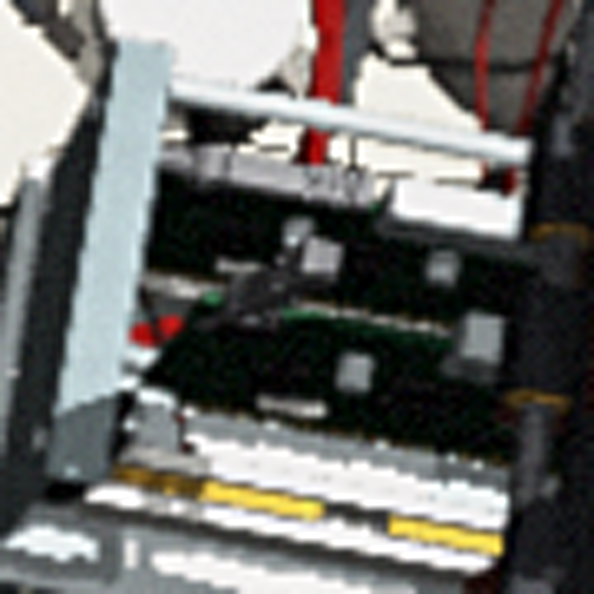

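Run:
```python
from h import *
d=np.load('pics/t3.npy')
def C(x,y): return 380+(x+.5)/6.6-.5,140+(y+.5)/6.6-.5
f=np.array([500.8,-61.9]);X=np.array([.981,-.192]);Y=np.array([.192,.981])
h=np.array([502.4,-60.9])
for n,q,z in[('lever',(322,255),344),('barL',(463,325),306),('bend',(195,303),294),('edge',(300,312),294),('edge',(440,334),294)]:
  u,v=C(*q);P=pz('top',u,v,z);w=d[round(v)-1:round(v)+2,round(u)-1:round(u)+2]
  print(n,P.round(1),'rel tool',((P[:2]-f)@X).round(1),((P[:2]-f)@Y).round(1),'rel home',((P[:2]-h)@X).round(1),((P[:2]-h)@Y).round(1),px('top',u,v,np.median(w)).round(1))
```

```text
lever [518.4   9.  344. ] rel tool 3.6 72.9 rel home 2.2 71.6 [518.    9.3 345.2]
barL [510.5 -34.8 306. ] rel tool 4.4 28.4 rel home 3.0 27.1 [511.4 -35.8 302.5]
bend [519.4  29.7 294. ] rel tool 0.7 93.4 rel home -0.7 92.1 [572.3 -12.5  84.8]
edge [517.    3.1 294. ] rel tool 3.4 66.9 rel home 2.0 65.6 [517.2   2.9 293.2]
edge [511.2 -32.3 294. ] rel tool 4.5 31.1 rel home 3.1 29.8 [561.3 -89.6  87.5]
```

View pics/c7.png

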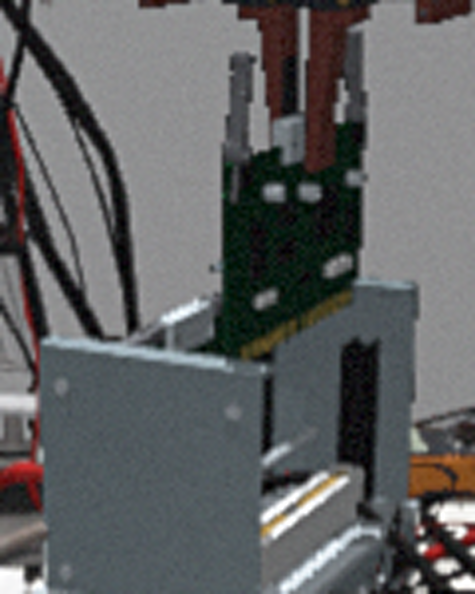

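Call:
servo_tool:
  rows:
    - [0,0,0,-0.007,-0.009,0.0,4]
    - [0,0,0,-0.007,-0.009,0.03,4]
    - [0,0,0,-0.007,-0.009,0.06,4]
    - [0,0,0,-0.007,-0.009,0.09,4]
    - [0,0,0,-0.007,-0.009,0.12,4]
    - [0,0,0,-0.007,-0.009,0.15,4]
    - [0,0,0,-0.007,-0.009,0.17,4]
    - [0,0,0,-0.007,-0.009,0.18,4]
    - [0,0,0,-0.007,-0.009,0.18,4]

```text
t: 8.98
ee_pos: [498.6, -62.9, 242.2]
orientation: [-2.426, -1.996, 0.0]
ft_force: [0.3, 0.3, -2.5]
width: 11.8
grasp_force: 30.0
```

Run:
```python
from h import *
st()
p,d=snap('top','t4'); a=cv2.resize(p[140:230,380:470,::-1],None,fx=6.6,fy=6.6,interpolation=cv2.INTER_CUBIC)
cv2.imwrite('pics/c8.png',a)
```

```text
t 8.975
ee_pos [498.566 -62.892 242.213]
orientation [-2.426 -1.996  0.   ]
ft_force [ 0.327  0.31  -2.513]
moment [-0.078  0.103 -0.014]
width 11.755
grasp_force 29.998
qpos [-0.149  0.218  1.878  0.     1.045  0.044]
```

View pics/c8.png

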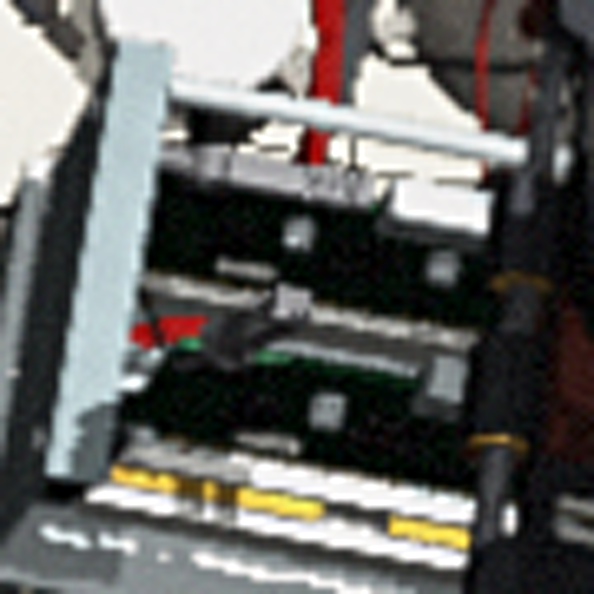

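Run:
```python
from h import *
d=np.load('pics/t4.npy')
def C(x,y): return 380+(x+.5)/6.6-.5,140+(y+.5)/6.6-.5
f=np.array([498.6,-62.9]);X=np.array([.981,-.192]);Y=np.array([.192,.981])
h=np.array([502.4,-60.9])
for n,q,z in[('lever',(293,302),308),('barL',(428,372),270),('bend',(180,344),258),('edge',(270,354),258),('edge',(400,369),258)]:
  u,v=C(*q);P=pz('top',u,v,z);w=d[round(v)-1:round(v)+2,round(u)-1:round(u)+2]
  print(n,P.round(1),'rel tool',((P[:2]-f)@X).round(1),((P[:2]-f)@Y).round(1),'rel home',((P[:2]-h)@X).round(1),((P[:2]-h)@Y).round(1),px('top',u,v,np.median(w)).round(1))
```

```text
lever [516.   8. 308.] rel tool 3.5 72.9 rel home 0.1 70.3 [516.    8.1 308.1]
barL [506.9 -35.3 270. ] rel tool 2.9 28.7 rel home -0.5 26.0 [508.8 -37.5 261.8]
bend [517.5  26.8 258. ] rel tool 1.3 91.6 rel home -2.0 88.9 [518.3  26.2 254.8]
edge [514.7   3.1 258. ] rel tool 3.1 67.9 rel home -0.2 65.2 [515.    2.8 256.6]
edge [510.5 -31.1 258. ] rel tool 5.6 33.5 rel home 2.3 30.8 [556.1 -83.2  61.2]
```

Call:
servo_tool:
  rows:
    - [0,0,0,0,0,0.02,4]
    - [0,0,0,0,0,0.035,4]
    - [0,0,0,0,0,0.05,4]
    - [0,0,0,0,0,0.065,4]
    - [0,0,0,0,0,0.08,4]
    - [0,0,0,0,0,0.08,4]

```text
t: 9.78
ee_pos: [498.7, -62.9, 226.1]
orientation: [2.426, 1.996, 0.0]
ft_force: [0.6, -0.6, -3.1]
width: 11.9
grasp_force: 30.0
```

Call:
servo_tool:
  rows:
    - [0,0,0,0,0,0.02,4]
    - [0,0,0,0,0,0.04,4]
    - [0,0,0,0,0,0.06,4]
    - [0,0,0,0,0,0.08,4]
    - [0,0,0,0,0,0.1,4]
    - [0,0,0,0,0,0.12,4]
    - [0,0,0,0,0,0.12,4]

```text
t: 10.65
ee_pos: [498.6, -62.9, 201.9]
orientation: [-2.426, -1.996, 0.0]
ft_force: [2.2, -0.1, -2.8]
width: 11.8
grasp_force: 30.0
```

Run:
```python
from h import *
st()
```

```text
t 10.65
ee_pos [498.635 -62.926 201.942]
orientation [-2.426 -1.996  0.   ]
ft_force [ 2.245 -0.052 -2.798]
moment [-0.151 -0.385 -0.081]
width 11.757
grasp_force 30.002
qpos [-0.149  0.272  1.914 -0.     0.955  0.044]
```

Call:
servo_tool:
  rows:
    - [0,0,0,0,0.003,0.02,4]
    - [0,0,0,0,0.003,0.04,4]
    - [0,0,0,0,0.003,0.06,4]
    - [0,0,0,0,0.003,0.08,4]
    - [0,0,0,0,0.003,0.1,4]
    - [0,0,0,0,0.003,0.1,4]

```text
t: 11.4
ee_pos: [499.0, -63.0, 181.9]
orientation: [-2.425, -1.996, 0.001]
ft_force: [-0.5, 0.2, -3.7]
width: 12.1
grasp_force: 30.0
```

Free of side load. I'll go down in 1 mm steps until I feel the contacts.

Call:
servo_tool:
  rows:
    - [0,0,0,0,0,0.01,4]
    - [0,0,0,0,0,0.015,4]
    - [0,0,0,0,0,0.02,4]
    - [0,0,0,0,0,0.025,4]
    - [0,0,0,0,0,0.025,4]

```text
t: 12.02
ee_pos: [499.1, -63.0, 177.2]
orientation: [-2.426, -1.996, 0.0]
ft_force: [-0.0, -0.3, -2.4]
width: 12.0
grasp_force: 30.0
```

Call:
servo_tool:
  rows:
    - [0,0,0,0,0,0.005,4]
    - [0,0,0,0,0,0.005,4]

```text
t: 12.28
ee_pos: [499.1, -63.0, 176.2]
orientation: [-2.426, -1.996, 0.0]
ft_force: [-0.4, 0.8, -3.0]
width: 12.0
grasp_force: 30.0
```

Call:
servo_tool:
  rows:
    - [0,0,0,0,0,0.005,4]
    - [0,0,0,0,0,0.005,4]

```text
t: 12.52
ee_pos: [499.1, -63.0, 175.2]
orientation: [-2.426, -1.996, 0.0]
ft_force: [0.0, 0.2, -3.5]
width: 11.8
grasp_force: 30.0
```

Call:
servo_tool:
  rows:
    - [0,0,0,0,0,0.005,4]
    - [0,0,0,0,0,0.005,4]

```text
t: 12.78
ee_pos: [499.3, -63.0, 174.4]
orientation: [2.426, 1.996, 0.0]
ft_force: [-0.1, 0.1, -0.8]
width: 11.6
grasp_force: 30.0
```

Call:
servo_tool:
  rows:
    - [0,0,0,0,0,0.005,4]
    - [0,0,0,0,0,0.005,4]

```text
t: 13.02
ee_pos: [499.4, -63.1, 173.6]
orientation: [2.425, 1.996, 0.0]
ft_force: [-1.0, -0.1, 3.3]
width: 12.1
grasp_force: 30.0
```

Contact was first felt near TCP z 174.5. I'll ease back to zero net load, then release slowly.

Call:
servo_tool:
  rows:
    - [0,0,0,0,0,-0.003,4]
    - [0,0,0,0,0,-0.003,4]
    - [0,0,0,0,0,-0.003,12]
    - [0,0,0,0,0,-0.003,15]
    - [0,0,0,0,0,-0.003,20]
    - [0,0,0,0,0,-0.003,26]
    - [0,0,0,0,0,-0.003,26]
    - [0,0,0,0,0,-0.003,26]

```text
t: 14.02
ee_pos: [499.1, -63.0, 173.9]
orientation: [-2.426, -1.996, 0.0]
ft_force: [0.9, 0.2, 0.1]
width: 25.8
grasp_force: 0.0
```

Run:
```python
from h import *
st()
```

```text
t 14.025
ee_pos [499.141 -63.015 173.865]
orientation [-2.426 -1.996  0.   ]
ft_force [0.895 0.237 0.1  ]
moment [-0.102  0.106  0.041]
width 25.843
grasp_force 0.0
qpos [-0.149  0.314  1.935  0.     0.893  0.044]
```

Released cleanly. Next I rise, shut the fingers and go to the outer side of the +y lever.

Call:
servo_tool:
  rows:
    - [0,0,0,0,0,-0.06,26]
    - [0,0,0,0,0,-0.2,26]
    - [0,0,0,0,0,-0.4,15]
    - [0,0,0,0.2,0,-0.4,0]
    - [0,0,0,0.45,0,-0.4,0]
    - [0,0,0,0.51,0,-0.4,0]
    - [0,0,0,0.51,0,-0.32,0]
    - [0,0,0,0.51,0,-0.255,0]
    - [0,0,0,0.51,0,-0.255,0]

```text
t: 15.15
ee_pos: [517.4, 36.0, 223.1]
orientation: [-2.425, -1.994, 0.005]
ft_force: [-0.2, -1.2, 0.7]
width: 0.4
grasp_force: 0.0
```

Run:
```python
from h import *
st()
p,d=snap('scene','s5'); b=cv2.resize(p[80:230,265:385,::-1],None,fx=3.96,fy=3.96,interpolation=cv2.INTER_CUBIC)
cv2.imwrite('pics/c9.png',b)
```

```text
t 15.15
ee_pos [517.423  36.    223.058]
orientation [-2.425 -1.994  0.005]
ft_force [-0.156 -1.188  0.71 ]
moment [-0.084  0.027  0.028]
width 0.37
grasp_force 0.0
qpos [ 0.047  0.269  1.86  -0.     1.016  0.242]
```

View pics/c9.png

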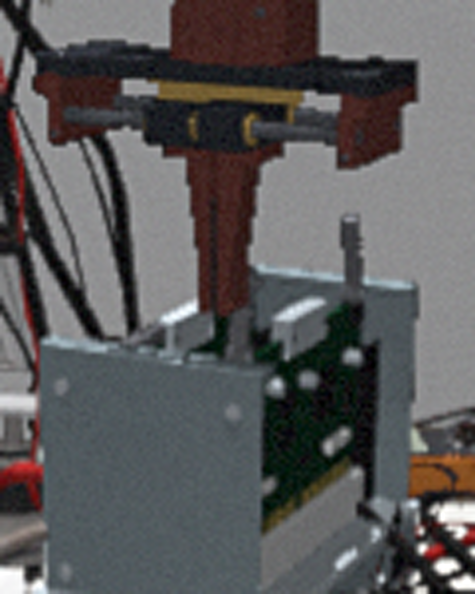

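The card stands in the slot with the finger outside the +y lever, and they line up. Now I fold it along its arc to about 0.45 rad.

Call:
servo_tool:
  rows:
    - [0,0,0,-0.03,0,0,0]
    - [0,0,0,-0.07,0,0,0]
    - [0,0,0,-0.09,0,0,0]
    - [0,0,0,-0.11,0,0,0]
    - [0,0,0,-0.14,0,0,0]
    - [0,0,0,-0.16,0,0,0]
    - [0,0,0,-0.175,0,0.008,0]
    - [0,0,0,-0.2,0,0.03,0]
    - [0,0,0,-0.219,0,0.05,0]
    - [0,0,0,-0.219,0,0.05,0]

```text
t: 16.45
ee_pos: [510.9, -5.9, 215.4]
orientation: [2.426, 1.995, 0.003]
ft_force: [1.5, 2.9, 1.5]
width: 0.2
grasp_force: 1.6
```

Call:
servo_tool:
  rows:
    - [0,0,0,0.02,0,-0.03,0]
    - [0,0,0,0,0,-0.22,0]
    - [0,0,0,-0.25,0,-0.26,0]
    - [0,0,0,-0.5,0,-0.26,0]
    - [0,0,0,-0.75,0,-0.26,0]
    - [0,0,0,-0.8,0,-0.26,0]
    - [0,0,0,-0.8,0,-0.26,0]
    - [0,0,0,-0.8,0,-0.12,0]
    - [0,0,0,-0.8,0,-0.045,0]
    - [0,0,0,-0.8,0,-0.045,0]

```text
t: 17.7
ee_pos: [479.0, -161.8, 222.9]
orientation: [-2.422, -1.997, 0.002]
ft_force: [-0.2, -1.0, -0.1]
width: 0.5
grasp_force: 0.0
```

Run:
```python
from h import *
st(); go([499.1-.192*102,-63-.981*102,224.5],-.193)
```

```text
t 17.7
ee_pos [ 479.045 -161.775  222.873]
orientation [-2.422e+00 -1.997e+00  2.000e-03]
ft_force [-0.156 -0.988 -0.137]
moment [-0.053  0.132 -0.044]
width 0.547
grasp_force 0.0
qpos [-0.349  0.249  1.888  0.     1.007 -0.157]
turn [-0.0018 -0.0003  0.0006] shift [-0.0059  0.0035 -0.0081]
```

Same arc mirrored for the -y lever, going on to about 0.3 rad.

Call:
servo_tool:
  rows:
    - [0,0,0,0.03,0,0,0]
    - [0,0,0,0.07,0,0,0]
    - [0,0,0,0.09,0,0,0]
    - [0,0,0,0.11,0,0,0]
    - [0,0,0,0.14,0,0,0]
    - [0,0,0,0.16,0,0,0]
    - [0,0,0,0.175,0,0.008,0]
    - [0,0,0,0.2,0,0.03,0]
    - [0,0,0,0.219,0,0.05,0]
    - [0,0,0,0.219,0,0.05,0]

```text
t: 18.95
ee_pos: [488.2, -120.4, 214.1]
orientation: [2.424, 1.996, -0.001]
ft_force: [-0.6, -4.2, 2.6]
width: 0.5
grasp_force: 2.0
```

Call:
servo_tool:
  rows:
    - [0,0,0,0.01,0,0.015,0]
    - [0,0,0,0.018,0,0.03,0]
    - [0,0,0,0.025,0,0.045,0]
    - [0,0,0,0.025,0,0.045,0]

```text
t: 19.45
ee_pos: [489.5, -116.6, 205.9]
orientation: [2.423, 1.995, -0.001]
ft_force: [-2.3, -8.8, 8.3]
width: 0.4
grasp_force: 5.1
```

Call:
servo_tool:
  rows:
    - [0,0,0,0,0,0.01,0]
    - [0,0,0,0,0,0.02,0]
    - [0,0,0,0,0,0.03,0]
    - [0,0,0,0,0,0.03,0]

```text
t: 19.95
ee_pos: [491.0, -117.2, 201.3]
orientation: [2.42, 1.993, 0.002]
ft_force: [-2.2, -11.0, 14.9]
width: 0.6
grasp_force: 8.6
```

Call:
servo_tool:
  rows:
    - [0,0,0,0,0,0.01,0]
    - [0,0,0,0,0,0.02,0]
    - [0,0,0,0,0,0.02,0]

```text
t: 20.32
ee_pos: [491.3, -117.5, 197.6]
orientation: [2.419, 1.992, 0.002]
ft_force: [-2.8, -12.2, 16.7]
width: 0.8
grasp_force: 9.0
```

Call:
servo_tool:
  rows:
    - [0,0,0,-0.015,0,0,0]
    - [0,0,0,-0.015,0,0.015,0]
    - [0,0,0,-0.015,0,0.025,0]
    - [0,0,0,-0.015,0,0.025,0]

```text
t: 20.82
ee_pos: [491.4, -119.7, 193.3]
orientation: [2.42, 1.992, 0.005]
ft_force: [-2.1, -6.1, 23.0]
width: 0.4
grasp_force: 11.6
```

Run:
```python
from h import *
st()
p,d=snap('scene','s6'); b=cv2.resize(p[100:230,265:385,::-1],None,fx=4.6,fy=4.6,interpolation=cv2.INTER_CUBIC)
cv2.imwrite('pics/c10.png',b)
```

```text
t 20.825
ee_pos [ 491.401 -119.657  193.307]
orientation [2.42  1.992 0.005]
ft_force [-2.058 -6.075 23.045]
moment [-1.014  0.55   0.045]
width 0.446
grasp_force 11.562
qpos [-0.261  0.285  1.92  -0.002  0.929 -0.067]
```

Call:
servo_tool:
  rows:
    - [0,0,0,-0.005,0,0.008,0]
    - [0,0,0,-0.005,0,0.014,0]
    - [0,0,0,-0.005,0,0.014,0]

```text
t: 21.25
ee_pos: [491.5, -120.2, 192.4]
orientation: [2.42, 1.992, 0.007]
ft_force: [-8.2, -1.7, 42.1]
width: 0.4
grasp_force: 21.0
```

Call:
servo_tool:
  rows:
    - [0,0,0,0,0,0.006,0]
    - [0,0,0,0,0,0.01,0]
    - [0,0,0,0,0,0.01,0]

```text
t: 21.62
ee_pos: [491.6, -120.5, 191.6]
orientation: [2.419, 1.991, 0.007]
ft_force: [-12.6, -2.8, 54.3]
width: 0.3
grasp_force: 26.9
```

The -y lever is at its stop: the force jumps at z 191.6, about where flat should be. Now the +y lever.

Call:
servo_tool:
  rows:
    - [0,0,0,0,0,-0.05,0]
    - [0,0,0,0,0,-0.27,0]
    - [0,0,0,0.2,0,-0.27,0]
    - [0,0,0,0.4,0,-0.27,0]
    - [0,0,0,0.55,0,-0.27,0]
    - [0,0,0,0.55,0,-0.27,0]
    - [0,0,0,0.55,0,-0.16,0]
    - [0,0,0,0.55,0,-0.16,0]

```text
t: 22.62
ee_pos: [508.3, -11.4, 216.1]
orientation: [-2.425, -1.994, 0.003]
ft_force: [-0.3, 0.5, 0.0]
width: 0.4
grasp_force: 0.0
```

Run:
```python
from h import *
st(); go([499.1+.192*53,-63+.981*53,205],-.193)
p,d=snap('top','t6')
```

```text
t 22.625
ee_pos [508.288 -11.423 216.056]
orientation [-2.425 -1.994  0.003]
ft_force [-0.277  0.481  0.007]
moment [-0.115  0.078  0.026]
width 0.429
grasp_force 0.0
qpos [-0.046  0.262  1.889  0.     0.994  0.148]
turn [-0.0018  0.0001 -0.0007] shift [0.003  0.0046 0.0553]
```

Call:
servo_tool:
  rows:
    - [0,0,0,0,0.004,0.02,0]
    - [0,0,0,0,0.004,0.035,0]
    - [0,0,0,0,0.004,0.05,0]
    - [0,0,0,0,0.004,0.05,0]

```text
t: 23.18
ee_pos: [511.7, -12.2, 208.9]
orientation: [2.423, 1.994, 0.003]
ft_force: [-1.0, -2.0, 8.9]
width: 0.2
grasp_force: 4.1
```

Call:
servo_tool:
  rows:
    - [0,0,0,0.003,0,0.015,0]
    - [0,0,0,0.005,0,0.03,0]
    - [0,0,0,0.005,0,0.03,0]

```text
t: 23.55
ee_pos: [511.9, -11.3, 202.9]
orientation: [2.423, 1.994, 0.003]
ft_force: [-0.5, -2.8, 8.9]
width: 0.4
grasp_force: 4.5
```

Call:
servo_tool:
  rows:
    - [0,0,0,0.002,-0.008,0.015,0]
    - [0,0,0,0.004,-0.008,0.03,0]
    - [0,0,0,0.004,-0.008,0.03,0]

```text
t: 23.92
ee_pos: [511.1, -10.5, 197.2]
orientation: [2.422, 1.993, 0.004]
ft_force: [0.6, -5.0, 10.7]
width: 0.3
grasp_force: 5.0
```

Call:
servo_tool:
  rows:
    - [0,0,0,0.002,0,0.015,0]
    - [0,0,0,0.004,0,0.03,0]
    - [0,0,0,0.004,0,0.03,0]

```text
t: 24.3
ee_pos: [511.4, -10.7, 192.3]
orientation: [2.42, 1.993, 0.003]
ft_force: [-3.0, -9.9, 21.6]
width: 0.3
grasp_force: 10.5
```

Call:
servo_tool:
  rows:
    - [0,0,0,0.008,-0.005,0.01,0]
    - [0,0,0,0.01,-0.005,0.016,0]
    - [0,0,0,0.01,-0.005,0.016,0]

```text
t: 24.68
ee_pos: [511.8, -10.5, 191.5]
orientation: [2.416, 1.991, 0.002]
ft_force: [-9.2, -20.4, 40.5]
width: 0.5
grasp_force: 20.2
```

Call:
servo_tool:
  rows:
    - [0,0,0,0,0,0.006,0]
    - [0,0,0,0,0,0.01,0]
    - [0,0,0,0,0,0.01,0]

```text
t: 25.05
ee_pos: [512.3, -10.5, 190.9]
orientation: [2.416, 1.991, 0.004]
ft_force: [-13.6, -20.2, 53.8]
width: 0.5
grasp_force: 26.8
```

Now I press the -y lever again.

Call:
servo_tool:
  rows:
    - [0,0,0,0,0,-0.04,0]
    - [0,0,0,0,0,-0.2,0]
    - [0,0,0,-0.2,0,-0.2,0]
    - [0,0,0,-0.45,0,-0.2,0]
    - [0,0,0,-0.55,0,-0.2,0]
    - [0,0,0,-0.55,0,-0.2,0]
    - [0,0,0,-0.55,0,-0.1,0]
    - [0,0,0,-0.55,0,-0.05,0]
    - [0,0,0,-0.55,0,-0.05,0]

```text
t: 26.18
ee_pos: [487.4, -113.6, 193.8]
orientation: [-2.425, -1.997, 0.001]
ft_force: [0.3, -0.8, 1.7]
width: 0.3
grasp_force: 0.7
```

Call:
servo_tool:
  rows:
    - [0,0,0,0,0,0.015,0]
    - [0,0,0,0,0,0.025,0]
    - [0,0,0,0,0,0.025,0]

```text
t: 26.55
ee_pos: [487.6, -114.0, 191.5]
orientation: [2.424, 1.997, -0.0]
ft_force: [-10.3, -0.3, 26.9]
width: 0.8
grasp_force: 13.6
```

Call:
servo_tool:
  rows:
    - [0,0,0,0,0,0.012,0]
    - [0,0,0,0,0,0.02,0]
    - [0,0,0,0,0,0.02,0]

```text
t: 26.92
ee_pos: [487.9, -114.5, 190.0]
orientation: [2.422, 1.996, -0.0]
ft_force: [-19.2, -0.5, 52.3]
width: 0.3
grasp_force: 26.2
```

Call:
servo_tool:
  rows:
    - [0,0,0,0,0,-0.04,0]
    - [0,0,0,0,0,-0.2,0]
    - [0,0,0,0.2,0,-0.2,0]
    - [0,0,0,0.4,0,-0.2,0]
    - [0,0,0,0.54,0,-0.2,0]
    - [0,0,0,0.54,0,-0.2,0]
    - [0,0,0,0.54,0,-0.1,0]
    - [0,0,0,0.54,0,-0.05,0]
    - [0,0,0,0.54,0,-0.05,0]

```text
t: 28.05
ee_pos: [507.6, -8.5, 194.3]
orientation: [-2.425, -1.995, 0.002]
ft_force: [0.1, 0.4, 0.6]
width: 0.1
grasp_force: 0.0
```

Call:
servo_tool:
  rows:
    - [0,0,0,0,0,0.015,0]
    - [0,0,0,0,0,0.025,0]
    - [0,0,0,0,0,0.025,0]

```text
t: 28.42
ee_pos: [508.8, -8.5, 191.5]
orientation: [2.425, 1.995, 0.002]
ft_force: [-3.4, 0.3, 11.7]
width: 0.5
grasp_force: 5.7
```

Call:
servo_tool:
  rows:
    - [0,0,0,0,0,0.012,0]
    - [0,0,0,0,0,0.022,0]
    - [0,0,0,0,0,0.03,0]
    - [0,0,0,0,0,0.03,0]

```text
t: 28.92
ee_pos: [509.5, -8.3, 189.8]
orientation: [2.424, 1.995, 0.005]
ft_force: [-18.1, 0.6, 51.9]
width: 0.8
grasp_force: 26.1
```

Call:
servo_tool:
  rows:
    - [0,0,0,0,0,-0.04,0]
    - [0,0,0,0,0,-0.3,0]
    - [0,0,0,0,-0.4,-0.5,0]
    - [0,0,0,0.2,-0.8,-0.5,0]
    - [0,0,0,0.4,-0.9,-0.5,0]
    - [0,0,0,0.7,-0.9,-0.5,0]
    - [0,0,0,1,-0.9,-0.5,0]
    - [0,0,0,1,-0.9,-0.5,0]

```text
t: 29.92
ee_pos: [370.2, 225.7, 284.5]
orientation: [2.422, 2.001, 0.003]
ft_force: [-0.3, -0.1, 0.0]
width: 0.3
grasp_force: 0.0
```

Run:
```python
from h import *
st()
p,d=snap('top','t7')
X=np.array([.981,-.192]);Y=np.array([.192,.981]);h=np.array([502.4,-60.9])
# world cloud near cage
P=[]
for v in range(140,245):
  for u in range(370,520):
    if d[v,u]>0: P.append(px('top',u,v,d[v,u]))
P=np.array(P);x=(P[:,:2]-h)@X;y=(P[:,:2]-h)@Y
for x0 in(0,70):
  print('card at',x0)
  for y0 in range(-84,85,6):
    i=(abs(x-x0)<5)&(abs(y-y0)<3); z=P[i,2]
    z=z[z>170]
    print(y0,len(z),np.median(z).round(1) if len(z) else None,end=' | ')
  i=(abs(x-x0)<12)&(abs(y)<24)&(P[:,2]>188);print('bar centroid',x[i].mean().round(1),P[i,2].mean().round(1))
```

```text
t 29.925
ee_pos [370.158 225.67  284.458]
orientation [2.422 2.001 0.003]
ft_force [-0.307 -0.065  0.008]
moment [-0.108  0.074  0.015]
width 0.263
grasp_force 0.0
qpos [0.52  0.053 1.968 0.    1.119 0.709]Traceback (most recent call last):
  File "<stdin>", line 9, in <module>
  File "h.py", line 12, in px
    r,R,t=ray(n,u,v); return R.T@(r*d-t)
          ~~~^^^^^^^
  File "h.py", line 7, in ray
    c=ctrl.camera_info(n);K=np.array(c['intrinsics']);
ValueError: time passes only in moves, steps and waits
```

Run:
```python
import h
from h import *
d=np.load('pics/t7.npy')
ci={'top':ctrl.camera_info('top')}
class F: camera_info=staticmethod(lambda n:ci[n])
h.ctrl=F
X=np.array([.981,-.192]);Y=np.array([.192,.981]);hm=np.array([502.4,-60.9])
P=np.array([px('top',u,v,d[v,u]) for v in range(140,245) for u in range(370,520) if d[v,u]>0])
x=(P[:,:2]-hm)@X;y=(P[:,:2]-hm)@Y
for x0 in(0,70):
  print('card at',x0)
  for y0 in range(-84,85,6):
    i=(abs(x-x0)<5)&(abs(y-y0)<3); z=P[i,2]; z=z[z>170]
    print(y0,len(z),np.median(z).round(1) if len(z) else None,end=' | ')
  i=(abs(x-x0)<12)&(abs(y)<24)&(P[:,2]>188);print('bar',x[i].mean().round(1),P[i,2].mean().round(1))
```

```text
card at 0
-84 15 189.0 | -78 23 191.6 | -72 23 189.5 | -66 22 190.4 | -60 20 190.2 | -54 19 190.4 | -48 19 191.1 | -42 20 191.3 | -36 15 192.2 | -30 21 189.5 | -24 12 192.0 | -18 24 192.3 | -12 23 193.0 | -6 26 192.1 | 0 22 192.3 | 6 26 191.8 | 12 23 192.1 | 18 23 191.9 | 24 22 193.1 | 30 19 181.9 | 36 17 192.7 | 42 20 190.5 | 48 16 190.6 | 54 18 191.4 | 60 18 190.5 | 66 18 190.2 | 72 19 189.0 | 78 23 191.4 | 84 23 189.6 | bar 1.0 193.0
card at 70
-84 19 189.0 | -78 23 191.3 | -72 23 190.6 | -66 21 191.3 | -60 20 190.6 | -54 20 190.0 | -48 20 190.6 | -42 20 190.8 | -36 21 190.8 | -30 24 188.5 | -24 10 192.4 | -18 20 193.6 | -12 20 191.4 | -6 20 192.7 | 0 19 192.6 | 6 18 192.9 | 12 23 193.4 | 18 16 194.1 | 24 29 191.7 | 30 11 183.9 | 36 22 192.6 | 42 21 191.2 | 48 20 191.0 | 54 23 190.1 | 60 21 190.3 | 66 19 189.7 | 72 23 189.5 | 78 22 191.3 | 84 26 189.5 | bar 69.9 193.0
```

```bash
cat > chk.py <<'E'
import h,sys
from h import *
p,d=snap('top',sys.argv[1]); ci={'top':ctrl.camera_info('top')}
class F: camera_info=staticmethod(lambda n:ci[n])
h.ctrl=F
X=np.array([.981,-.192]);Y=np.array([.192,.981]);hm=np.array([502.4,-60.9])
P=np.array([px('top',u,v,d[v,u]) for v in range(140,245) for u in range(370,520) if d[v,u]>0])
x=(P[:,:2]-hm)@X;y=(P[:,:2]-hm)@Y
for x0 in(0,70):
  for s in(1,-1):
    i=(abs(x-x0)<5)&(s*y>36)&(s*y<68)&(abs(P[:,2]-191)<6);f=np.polyfit(-s*y[i],P[i,2],1,cov=True)
    print(x0,s,i.sum(),'slope',f[0][0].round(3),'+-',f[1][0,0]**.5,'mean',P[i,2].mean().round(2))
  i=(abs(x-x0)<4)&(abs(y)<20)&(abs(P[:,2]-192)<6);print('bar',x[i].mean().round(2),P[i,2].mean().round(2),P[i,2].std()/i.sum()**.5)
E
python3 chk.py t8
```

```text
0 1 87 slope 0.03 +- 0.022429981957464627 mean 191.3
0 -1 87 slope 0.025 +- 0.022049132832080855 mean 191.27
bar -0.19 193.1 0.15685166202746986
70 1 93 slope 0.039 +- 0.023331214917280664 mean 190.69
70 -1 92 slope 0.038 +- 0.022850330187903653 mean 190.67
bar 70.11 192.99 0.16156800854215736
```

```bash
python3 -c "
from workcell import ctrl
print(ctrl.close_job())"
```

```text
the job is handed in; nothing more can be done
None
```

The job is handed in, with no verdict returned: the lever card is fully home in the front slot, its bar height and both flat levers matching the plugged-in card behind to within about 1 mm in the camera depth; the other board was not touched.

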